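Clear the flap box, hang up the basket and recycle the spent ink cartridges

ROBOT

A 6-joint arm with a two-finger parallel gripper is mounted at the origin on a cart in front of the work surface, level with it; the furniture and walls round the work are solid. World frame = base frame: x ahead of the robot, y to its left, z up, the work surface at z = 0. Lengths are in m, angles in degrees, forces in N, time in s.
With the tool pointing down it reaches from about 0.4 to 0.825 m from the base axis. Payload 7 kg.
Tool frame: the origin (TCP) lies midway between the tips of the shut fingers; the grasp point (between the pads) lies 19 mm behind it; z points along the fingers, y is the line along which they close (so a half turn about z gives the same grasp; the last joint's range is limited). The gripper opens to 88 mm and grips with 3 to 60 N. Pads are 19 mm wide; open, the fingers measure 130 mm over their backs; the gripper's body (78 mm by 193 mm) begins 47 mm behind the grasp point.
Start: joints at [-53.222, 20.546, 0.682, 0, -70.136, -16.507], TCP at [0.234, -0.633, 0.227] pointing down, gripper open.
Joint ranges: [-176.03, 176.03], [-82.01, 121.73], [-58.28, 71.71], [-173.87, 95.51], [-174.79, -0.11], [-173.66, 173.66]. Speed limits (degrees/s): [136.94, 136.94, 172.46, 180, 180, 180].

INTERFACE

Orientations are given as [roll, pitch, yaw] about the fixed x, y, z axes, in that order (R = Rz(yaw) Ry(pitch) Rx(roll)).
In Python, from plant import r gives the robot as it stands.
- The arm moves only by the tool carry_out, never from a script. Its argument "deltas" is a list of rows, each a list of 3 entries, a list of its own where there are three numbers: the opening, from 0 (shut) to 1 (fully open), then the shift along the tool's x, y, z in mm, then the turn, a rotation vector about the tool's x, y, z in rad. In form: [[gripper, [tx, ty, tz], [rx, ry, rz]], ...]. A call has 1 to 12 rows; each row is the pose to reach, as a shift and turn from the pose commanded when the call began, along the tool's axes at that moment; what a row does not reach only later rows make up. A row lasts 1/10 s, in which the tool goes at most 50 mm and 8.59 degrees, less where a joint would pass 70% of its speed; a pose out of reach is approached as far as the arm can. A call with a gripper value outside its range is refused whole. The fingers move at their own pace and stop on an object; "squeeze" is the grip in N (left out, the last holds). Time passes only in rows, so rows that repeat a pose let the fingers close. It gives the time, the measured TCP pose, the force, the opening and the grip force at its end, in the units of the state.
- r.get_state(): the state, without advancing time (a new reading comes with each control period).
- r.capture(name): name is "side" or "top" or "wrist"; returns (picture, depth): 400x640x3 uint8, red, green, blue; 400x640 float32, m along the optical axis (not along the pixel's ray), 0 where there is no reading.
- r.get_calibration(name): a dict with "fov_y" (degrees; the focal length in pixels is half the picture's height over the tangent of half this angle, whatever the lens; pixels are square), "cx", "cy" (the principal point, pixels), "view" (4x4, takes a point from world to camera coordinates). Camera axes: x right, y down, z forward; pixel columns grow to the right and rows downward; lengths in m; the calibration is good to about 2 mm. A picture is of the moment at which its call begins: read the wrist's pose just before it. get_calibration takes no time and is no camera call; for the wrist camera it gives the pose at the moment of the call.
- r.close_job(): hands the job in; it is judged then, once.
The state is a dict: "time_s": time; "joints": joint angles; "qd": joint speeds; "joint_torque": joint torques, N m; "tcp_pos": TCP position; "eef_rot": TCP orientation; "contact_force": force on the tool from outside, world axes, zero at the start; "moment": the same for the moment, N m; "gripper_width": finger opening in m; "gripper_force": force on a finger pad.
Only numpy, scipy, OpenCV 4.12 (cv2) and the standard library are available. Lean on these libraries where they do the work, as an engineer would, in place of code of your own. Each camera call takes 0.05 s, during which the arm holds its last target. There are 200 camera calls.

TASK

The carry basket was left standing on the cartridge recycling box and covers its flap: hang the basket by its handle on the hook of the stand. Push every spent ink cartridge that stands on the desk through the sprung flap so that it lies inside the box and the flap has closed again behind it, and leave the hole punch, the tape dispenser and the small bottle where they are.

Things in the scene. Friction and masses are not known exactly. Their poses are not given: they have to be found in the camera images.
- recycling_box: grey box fixed on the desk, 275 (x) x 200 (y) x 175 (z) mm, walls 4 mm, with a flat top; origin on the desk under the centre of the opening, x from -75 (front) to +200 mm (back). Only way in: the opening in the top, 94 (x) x 140 (y) mm, closed by the flap. Inside, a slick chute floor falls from z = 80 mm at the front +y corner to 8 mm at the back -y corner
- opening (a point): centre of the opening, at the top face of the box (175 mm above the desk); axes as the box's. Fingers that hold a cartridge may follow it into the opening; one released half way can be pressed on down with closed fingers
- flap (a joint): black flap, 90 (x) x 134 (y) x 3 mm, 3 mm below the top face, fills the opening; hinged along the opening's -x edge (47 mm from its centre), the free edge swings down into the box. 0 rad = closed, 1.45 = hanging nearly straight down. A spring (net 0.035 N m closed, 0.055 wide open) shuts it; pushing a cartridge in takes 0.4 to 3 N
- basket: white open basket, tray 116 (x) x 164 (y) x 40 (z) mm, 0.22 kg, empty, at first on the box over the flap; origin at the centre of its underside. Fixed steel bail (handle): uprights at y = +-78 mm, level round bar of 10 mm diameter along y, straight for y = -64 to +64 mm, axis 115 mm above the underside
- bail (a point): middle of the bail's bar, on its axis; axes as the basket's. 75 mm are clear below it down to the tray's rim. The bar can be pinched from above beside its middle (say 40 mm off), which leaves the middle free for the hook
- hook_stand: dark steel stand fixed on the desk: round foot of 100 mm diameter, post of 16 mm, 225 mm high; one hook of 8 mm bar points to the stand's -x (roughly to the robot). Its arm leaves the post at 200 mm, dips to axis height 190 mm at x = -85 to -100 mm (the seat), then turns up to its tip at x = -116 mm, 222 mm high. Origin: centre of the foot's underside
- hook_seat (a point): where the axis of the bail's bar lies when it hangs in the dip of the hook: 92.5 mm in front of the post, 199 mm above the desk; axes as the stand's. The bar comes in over the tip (top at 226 mm), about along the stand's y, while the tray passes below the arm
- cartridge_1: spent ink cartridge, a dark rounded block 60 (x) x 24 (y) x 36 (z) mm, 90 g, with a grey sleeve, starting upright on the desk; origin at the centre of its underside, z up through it. Three or four of the five are present; None if absent
- cartridge_2: spent ink cartridge, a dark rounded block 60 (x) x 24 (y) x 36 (z) mm, 90 g, with a grey sleeve, starting upright on the desk; origin at the centre of its underside, z up through it. Three or four of the five are present; None if absent
- cartridge_3: spent ink cartridge, a dark rounded block 60 (x) x 24 (y) x 36 (z) mm, 90 g, with a grey sleeve, starting upright on the desk; origin at the centre of its underside, z up through it. Three or four of the five are present; None if absent
- cartridge_4: spent ink cartridge, a dark rounded block 60 (x) x 24 (y) x 36 (z) mm, 90 g, with a grey sleeve, starting upright on the desk; origin at the centre of its underside, z up through it. Three or four of the five are present; None if absent
- cartridge_5: spent ink cartridge, a dark rounded block 60 (x) x 24 (y) x 36 (z) mm, 90 g, with a grey sleeve, starting upright on the desk; origin at the centre of its underside, z up through it. Three or four of the five are present; None if absent
- hole_punch: dark two-hole punch, 46 x 115 x 62 mm, bystander; origin at the centre of its underside
- tape_dispenser: brown desk tape dispenser, 130 x 55 x 74 mm, bystander; origin at the centre of its underside
- correction_fluid: small bottle, 30 mm diameter, 65 mm high, bystander; origin at the centre of its underside
Mind the look-alikes: they are no part of the job. Leave any brown or orange look-alike of the cartridge_4 alone.

How it is judged:
By the outcome, as a careful person would: the job done as asked, in the order asked, and still so for the second after the job is handed in, with the robot touching nothing.
Of cartridge_1, cartridge_2, cartridge_3, cartridge_4, cartridge_5 only 3 to 4 are there at a start; the rules pass over those that are not, and their reading is None.
At some moment in a run one of cartridge_1, cartridge_2, cartridge_3, cartridge_4, cartridge_5 may be knocked a few centimetres aside while the robot is not near it.
It also fails if it takes over 208 s, if anything falls off the work surface, if the arm or the gripper's body presses on something with over 40 N, if the wrist force passes 120 N, or if a joint passes its speed limit or range.

## Working session

There is one attempt and no reset: what is moved stays moved. The work goes in short steps, Python scripts to look and compute and a tool call to move; the robot and the scene stay as the last step left them, time stands still between calls to the robot, and variables do not carry over. Pictures are saved under pics/ and viewed, at most 14 in all, crops included, and the job is handed in when it is done.

Besides the shell and the picture viewer there is one more tool, called after "Emit:" in YAML: its name, and indented under it one key for each argument. carry_out: Moves the arm, as the interface text tells. Its arguments: {"type":"object","properties":{"deltas":{"type":"array"},"squeeze":{"type":"number"}},"required":["deltas"]}

```bash
ls; mkdir -p pics; cat > h.py <<'E'
import numpy as np, cv2
from plant import r
def cal(n):
    c=r.get_calibration(n); f=200/np.tan(np.radians(c["fov_y"])/2); return f,c["cx"],c["cy"],np.array(c["view"])
def cloud(n,depth,C=None):
    f,cx,cy,V=C or cal(n); v,u=np.mgrid[:400,:640]
    P=np.stack([(u-cx)/f*depth,(v-cy)/f*depth,depth],-1); T=np.linalg.inv(V)
    W=P@T[:3,:3].T+T[:3,3]; W[depth==0]=np.nan; return W
def ray(n,u,v,z,C=None):
    f,cx,cy,V=C or cal(n); T=np.linalg.inv(V); d=T[:3,:3]@np.array([(u-cx)/f,(v-cy)/f,1]); o=T[:3,3]
    return o+d*(z-o[2])/d[2]
def snap(n,name):
    C=cal(n); p,d=r.capture(n); cv2.imwrite(f"pics/{name}.png",p[:,:,::-1]); np.savez(f"pics/{name}.npz",p=p,d=d,V=C[3],k=C[:3]); return p,d,C
E
python3 - <<'E'
from h import *
print(r.get_state())
for n in("top","side","wrist"):
    p,d,C=snap(n,n+"0"); print(n,C[0],C[1:3],np.linalg.inv(C[3]).round(3).tolist(),(d>0).mean())
E
```

```text
pics
{'time_s': 0.0, 'joints': array([-5.32213624e+01,  2.05908881e+01,  6.33880516e-01, -1.84605152e-02,
       -7.01358647e+01, -1.65076282e+01]), 'qd': array([-0.06505059, -0.03336312,  0.03080471, -0.07216931,  0.06410353,
       -0.05674121]), 'joint_torque': array([-2.79070860e-03, -5.82718849e+01,  2.93050861e+01,  6.99748546e+00,
        6.72389375e-03, -1.56904480e-04]), 'tcp_pos': array([ 0.23366704, -0.63274814,  0.22563489]), 'eef_rot': array([ 1.79906024e+02, -9.75254021e-03, -1.59735269e+02]), 'contact_force': array([ 0.52767887, -0.48951057,  1.02420903]), 'moment': array([0.00393076, 0.04128076, 0.02427298]), 'gripper_force': 0.0, 'gripper_width': 0.0875878554789844}
top 458.71106087507627 (315.1585041014701, 194.88310735993204) [[-0.022, -0.981, 0.192, 0.236], [-1.0, 0.022, -0.001, -0.082], [-0.003, -0.192, -0.981, 1.582], [0.0, 0.0, 0.0, 1.0]] 0.99591015625
side 512.1413037783038 (314.87322076193215, 198.83954157257295) [[0.736, -0.371, 0.567, -0.363], [-0.677, -0.414, 0.608, -1.037], [0.01, -0.831, -0.556, 1.052], [0.0, 0.0, 0.0, 1.0]] 0.96694921875
wrist 337.6200204155569 (324.4834294098277, 199.1668728443257) [[-0.347, 0.9, 0.265, 0.161], [0.938, 0.332, 0.1, -0.66], [0.002, 0.283, -0.959, 0.383], [0.0, 0.0, 0.0, 1.0]] 0.99616796875
```

View pics/top0.png

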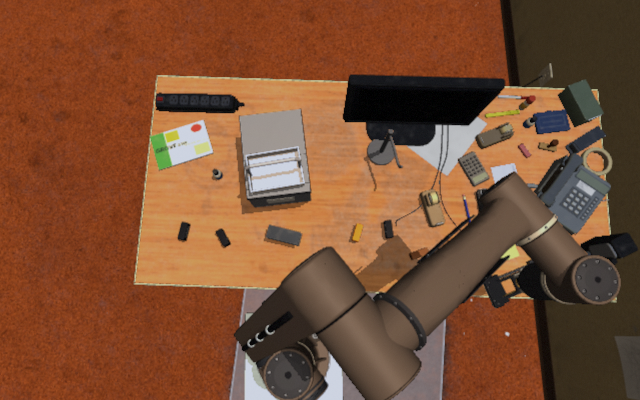

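View pics/side0.png

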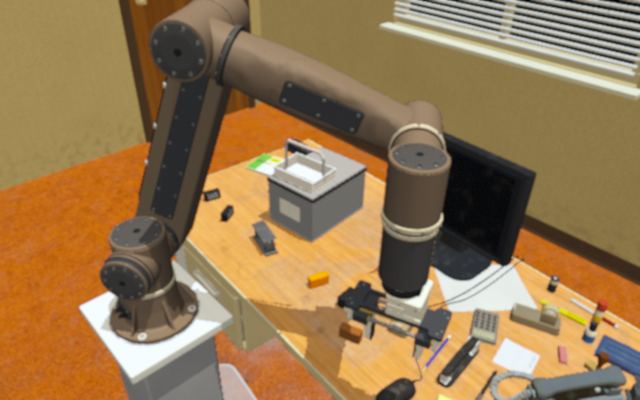

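```bash
python3 - <<'E'
from h import *
p=np.load("pics/top0.npz"); im=p["p"]; 
c=cv2.resize(im[90:290,160:460],None,fx=2.66,fy=2.66,interpolation=cv2.INTER_CUBIC); cv2.imwrite("pics/c1.png",c[:,:,::-1])
W=cloud("top",p["d"],(*p["k"],p["V"]))
hsv=cv2.cvtColor(im,cv2.COLOR_RGB2HSV)
for (u,v) in [(184,231),(223,238),(388,229),(283,236),(357,232),(217,174),(432,208),(380,150),(395,155),(275,125),(275,150),(300,200),(200,260),(330,200),(410,254)]:
    print((u,v),im[v,u],W[v-1:v+2,u-1:u+2].reshape(-1,3).mean(0).round(3))
# dark blobs on desk
m=((hsv[...,2]<80)&(W[...,2]>.015)&(W[...,2]<.06)&(W[...,0]<.9)).astype(np.uint8)
n,l,s,ce=cv2.connectedComponentsWithStats(m)
for i in range(1,n):
    if s[i,4]>25: 
        q=W[l==i]; print(ce[i].round(0),s[i,4],np.nanmedian(q,0).round(3),np.nanmax(q[:,2]).round(3),cv2.minAreaRect((q[:,:2]*1000).astype(np.float32)))
E
```

```text
(184, 231) [36 34 35] [0.424 0.363 0.036]
(223, 238) [39 37 37] [0.397 0.23  0.037]
(388, 229) [42 41 41] [ 0.415 -0.328  0.035]
(283, 236) [74 74 75] [0.397 0.026 0.058]
(357, 232) [204 150  44] [ 0.408 -0.223  0.035]
(217, 174) [51 53 55] [0.617 0.252 0.048]
(432, 208) [168 133  95] [ 0.485 -0.484  0.027]
(380, 150) [24 23 24] [ 0.697 -0.316  0.024]
(395, 155) [81 79 78] [ 0.646 -0.348  0.134]
(275, 125) [157 150 144] [0.744 0.04  0.174]
(275, 150) [189 192 203] [0.652 0.038 0.202]
(300, 200) [41 39 40] [ 0.523 -0.032  0.028]
(200, 260) [204 148  84] [0.327 0.315 0.   ]
(330, 200) [199 130  78] [ 0.526 -0.136 -0.001]
(410, 254) [50 27 10] [ 0.331 -0.4    0.02 ]
[626. 174.] 1511 [ 0.59  -1.16   0.037] 0.06 ((565.3726806640625, -1158.87890625), (669.16357421875, 16.124542236328125), 0.20333652198314667)
[572. 108.] 314 [ 0.833 -1.004  0.038] 0.06 ((840.5573120117188, -1014.0581665039062), (132.19676208496094, 36.006996154785156), 21.7213134765625)
[199. 104.] 994 [0.877 0.319 0.04 ] 0.051 ((877.552490234375, 324.6986389160156), (311.31561279296875, 44.826148986816406), 89.93579101562
[... 1325 characters left out ...]
0.4   0.231 0.035] 0.044 ((400.79119873046875, 232.59640502929688), (59.54617691040039, 23.63143539428711), 29.883256912231445)
[271. 235.] 42 [0.401 0.064 0.057] 0.06 ((398.45648193359375, 64.66110229492188), (35.602783203125, 21.077558517456055), 44.16114807128906)
[288. 238.] 107 [0.39  0.009 0.056] 0.06 ((391.1854248046875, 5.800437927246094), (64.73701477050781, 29.519695281982422), 74.49242401123047)
[590. 246.] 117 [ 0.341 -0.996  0.038] 0.059 ((350.02734375, -1005.7576293945312), (30.264446258544922, 73.52169036865234), 59.91027069091797)
[314. 349.] 108 [ 0.037 -0.069  0.036] 0.059 ((31.037193298339844, -70.54779052734375), (88.70152282714844, 23.02810287475586), 34.816368103027344)
```

View pics/c1.png

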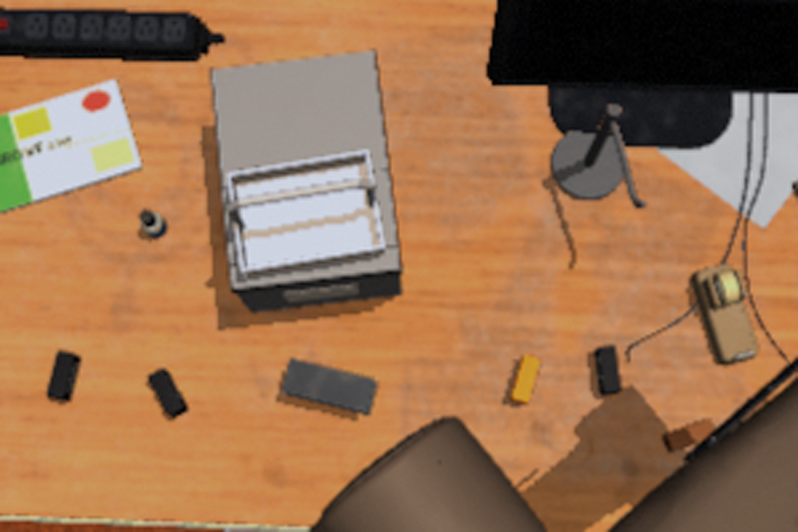

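View pics/wrist0.png

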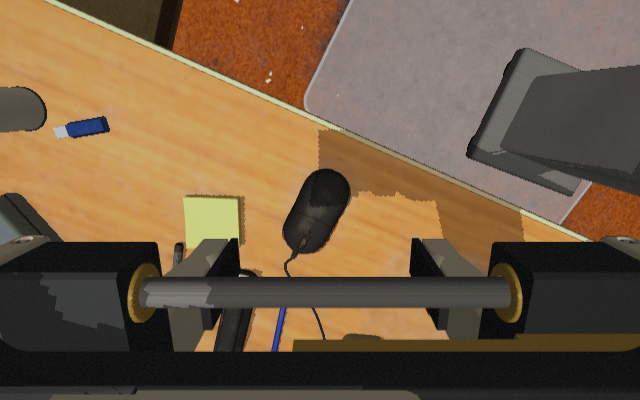

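```bash
python3 - <<'E'
from h import *
p=np.load("pics/top0.npz"); W=cloud("top",p["d"],(*p["k"],p["V"]))
s=np.load("pics/side0.npz"); S=cloud("side",s["d"],(*s["k"],s["V"]))
def line(q):
    q=q.astype(np.float32); vx,vy,x,y=cv2.fitLine(q[:,:2].copy(),cv2.DIST_HUBER,0,.01,.01).ravel()
    t=(q[:,0]-x)*vx+(q[:,1]-y)*vy; mid=(t.min()+t.max())/2
    return "yaw",np.degrees(np.arctan2(vy,vx)).round(1),"mid",(x+mid*vx).round(4),(y+mid*vy).round(4),"len",(t.max()-t.min()).round(3)
for n,A in(("top",W),("side",S)):
    R=(A[...,0]>.4)&(A[...,0]<.95)&(A[...,1]>-.12)&(A[...,1]<.2)
    b=A[R&(A[...,2]>.277)&(A[...,2]<.32)]; print(n,"bail",len(b),b[:,2].max(),np.median(b[:,2]),line(b))
    bx=A[R&(abs(A[...,2]-.175)<.008)]; print("boxtop",len(bx),np.median(bx[:,2]),cv2.minAreaRect((bx[:,:2]*1000).astype(np.float32)))
    rim=A[R&(A[...,2]>.205)&(A[...,2]<.222)]; print("rim",len(rim),cv2.minAreaRect((rim[:,:2]*1000).astype(np.float32)))
    H=(A[...,0]>.5)&(A[...,0]<.8)&(A[...,1]>-.42)&(A[...,1]<-.25)
    for lo,hi in((.004,.03),(.1,.18),(.18,.195),(.195,.205),(.205,.24)):
        q=A[H&(A[...,2]>lo)&(A[...,2]<hi)]
        if len(q): print("hook",lo,len(q),cv2.minAreaRect((q[:,:2]*1000).astype(np.float32)), q[:,:3].min(0).round(3),q.max(0).round(3))
for (u,v) in [(390,131),(391,137),(394,145),(397,155),(401,167),(400,164)]:
    print((u,v),W[v,u].round(3), ray("top",u,v,.2).round(3), ray("top",u,v,.225).round(3))
# foot centre
q=W[(W[...,0]>.5)&(W[...,0]<.78)&(W[...,1]>-.4)&(W[...,1]<-.25)&(W[...,2]<.02)]
E
```

```text
top bail 193 0.3000579697786341 0.2922864756171659 ('yaw', np.float32(-81.5), 'mid', np.float32(0.5887), np.float32(0.0387), 'len', np.float32(0.163))
boxtop 4468 0.17494878011013115 ((652.2945556640625, 43.20677185058594), (278.9062805175781, 203.2313995361328), 5.763343334197998)
rim 319 ((590.1134643554688, 39.048675537109375), (122.72975158691406, 167.9143524169922), 8.480352401733398)
hook 0.004 1291 ((652.4214477539062, -335.197265625), (169.17739868164062, 294.79864501953125), 89.86549377441406) [ 0.505 -0.42   0.004] [ 0.8  -0.25  0.03]
hook 0.1 409 ((730.607421875, -334.7764587402344), (169.10629272460938, 79.86164855957031), 88.8351821899414) [ 0.691 -0.42   0.103] [ 0.772 -0.251  0.179]
hook 0.18 118 ((718.5490112304688, -361.39794921875), (192.76531982421875, 142.7288818359375), 28.428050994873047) [ 0.6   -0.42   0.181] [ 0.771 -0.253  0.195]
hook 0.195 121 ((705.6423950195312, -309.8028564453125), (158.46022033691406, 188.5036163330078), 66.80262756347656) [ 0.588 -0.42   0.195] [ 0.771 -0.251  0.205]
hook 0.205 269 ((709.48486328125, -363.4429931640625), (210.058715820
[... 1073 characters left out ...]
9680175781) [ 0.757 -0.418  0.195] [ 0.766 -0.383  0.204]
hook 0.205 121 ((761.4633178710938, -398.8739013671875), (40.16654968261719, 10.508932113647461), 86.33607482910156) [ 0.755 -0.419  0.205] [ 0.767 -0.379  0.24 ]
(390, 131) [ 0.699 -0.32   0.223] [ 0.706 -0.324  0.2  ] [ 0.698 -0.32   0.225]
(391, 137) [ 0.686 -0.326  0.203] [ 0.686 -0.327  0.2  ] [ 0.678 -0.322  0.225]
(394, 145) [ 0.659 -0.334  0.204] [ 0.66  -0.335  0.2  ] [ 0.652 -0.33   0.225]
(397, 155) [ 0.628 -0.343  0.197] [ 0.627 -0.342  0.2  ] [ 0.62  -0.337  0.225]
(401, 167) [ 0.584 -0.349  0.217] [ 0.589 -0.352  0.2  ] [ 0.582 -0.347  0.225]
(400, 164) [ 0.65  -0.388  0.004] [ 0.598 -0.35   0.2  ] [ 0.592 -0.345  0.225]
```

```bash
cat >> h.py <<'E'
from scipy.spatial.transform import Rotation as Ro
def go(pos,yaw,roll=180,pitch=0):
    s=r.get_state(); A=Ro.from_euler("xyz",s["eef_rot"],degrees=True)
    T=Ro.from_euler("xyz",[roll,pitch,yaw],degrees=True)
    print("t",round(s["time_s"],1),"pos",s["tcp_pos"].round(4),"rot",s["eef_rot"].round(1),"w",round(s["gripper_width"],4),"F",s["contact_force"].round(1))
    print("delta mm",(A.inv().apply(np.array(pos)-s["tcp_pos"])*1000).round(1),"rot",(A.inv()*T).as_rotvec().round(3))
E
python3 -c "
from h import *
go([.583,.0736,.40],-81.5)"
```

```text
t 0.1 pos [ 0.2337 -0.6329  0.2258] rot [ 179.9   -0.  -159.7] w 0.0877 F [ 0.1 -0.6  0.5]
delta mm [-572.4  542.  -173.6] rot [ 1.000e-03  1.000e-03 -1.365e+00]
```

Emit:
carry_out:
  deltas:
    - [1, [0, 0, -50], [0, 0, 0]]
    - [1, [0, 0, -100], [0, 0, -0.1]]
    - [1, [-10, 10, -150], [0, 0, -0.2]]
    - [1, [-40, 40, -174], [0, 0, -0.3]]
    - [1, [-75, 70, -174], [0, 0, -0.42]]
    - [1, [-110, 104, -174], [0, 0, -0.54]]
    - [1, [-145, 137, -174], [0, 0, -0.66]]
    - [1, [-180, 170, -174], [0, 0, -0.78]]
    - [1, [-215, 203, -174], [0, 0, -0.9]]
    - [1, [-250, 236, -174], [0, 0, -1.02]]
    - [1, [-285, 270, -174], [0, 0, -1.14]]
    - [1, [-320, 303, -174], [0, 0, -1.26]]
  squeeze: 60

```text
time_s: 1.35
tcp_pos: [0.4292, -0.2361, 0.4007]
eef_rot: [-180.0, 0.0, -87.3]
contact_force: [1.2, -0.2, 0.2]
gripper_width: 0.0878
gripper_force: 0.0
```

```bash
python3 -c "
from h import *
go([.583,.0736,.40],-81.5)"
```

```text
t 1.4 pos [ 0.4292 -0.2361  0.4007] rot [-180.     0.   -87.3] w 0.0878 F [ 1.2 -0.2  0.2]
delta mm [-302.  -168.4    0.8] rot [-0.   0.  -0.1]
```

Emit:
carry_out:
  deltas:
    - [1, [-40, -22, 0], [0, 0, -0.02]]
    - [1, [-80, -44, 0], [0, 0, -0.04]]
    - [1, [-120, -66, 0], [0, 0, -0.06]]
    - [1, [-160, -88, 0], [0, 0, -0.08]]
    - [1, [-200, -110, 0], [0, 0, -0.1]]
    - [1, [-240, -133, 0], [0, 0, -0.1]]
    - [1, [-280, -156, 0], [0, 0, -0.1]]
    - [1, [-302, -168, 0], [0, 0, -0.1]]
    - [1, [-302, -168, 0], [0, 0, -0.1]]
    - [1, [-302, -168, 0], [0, 0, -0.1]]

```text
time_s: 2.35
tcp_pos: [0.5838, 0.0711, 0.4]
eef_rot: [179.9, -0.0, -81.8]
contact_force: [-0.2, -1.8, 0.8]
gripper_width: 0.0876
gripper_force: 0.0
```

```bash
python3 - <<'E'
from h import *
go([.583,.0736,.271],-81.5)
snap("top","top1"); snap("side","side1"); p,d,C=snap("wrist","w1")
for n in("top1","side1","w1"):
    z=np.load(f"pics/{n}.npz"); A=cloud("",z["d"],(*z["k"],z["V"])); im=z["p"]; v=cv2.cvtColor(im,cv2.COLOR_RGB2HSV)
    b=A[(A[...,0]>.5)&(A[...,0]<.7)&(abs(A[...,1]-.04)<.1)&(A[...,2]>.277)&(A[...,2]<.3)]
    print(n,"bail",len(b),b.min(0).round(3) if len(b) else 0,b.max(0).round(3) if len(b) else 0, np.median(b,0) if len(b) else 0)
    m=((v[...,2]<80)&(A[...,2]>.02)&(A[...,2]<.05)&(A[...,0]<.56)&(A[...,0]>.25)).astype(np.uint8)
    k,l,s,ce=cv2.connectedComponentsWithStats(m)
    for i in range(1,k):
        if s[i,4]>25: q=A[l==i]; print(ce[i].round(0),s[i,4],np.nanmedian(q,0).round(3),np.nanmax(q[:,2]).round(3),np.round(sum(map(lambda t:list(t) if isinstance(t,tuple) else [t],cv2.minAreaRect((q[:,:2]*1000).astype(np.float32))),[]),1))
a=np.hstack([cv2.imread("pics/top1.png")[100:300,130:530],cv2.imread("pics/w1.png")[::2,::2][:, :320]])
cv2.imwrite("pics/c2.png",a)
E
```

```text
t 2.4 pos [0.5838 0.0711 0.4   ] rot [179.9  -0.  -81.8] w 0.0876 F [-0.2 -1.8  0.8]
delta mm [ -2.6   0.3 128.9] rot [ 0.001 -0.    -0.004]
top1 bail 100 [ 0.585 -0.039  0.279] [0.603 0.043 0.299] [0.59407297 0.00126484 0.29256426]
[538. 194.] 140 [ 0.525 -0.843  0.04 ] 0.05 [ 518.8 -849.6   28.4  105.1   54.1]
[633. 221.] 460 [ 0.43  -1.16   0.035] 0.05 [ 4.0510e+02 -1.1604e+03  3.0910e+02  1.3600e+01  2.0000e-01]
[487. 211.] 276 [ 0.471 -0.667  0.043] 0.05 [ 468.7 -668.7  156.6   22.1    5.3]
[425. 200.] 36 [ 0.511 -0.461  0.029] 0.05 [ 511.5 -460.3   37.     7.9   17. ]
[283. 202.] 90 [0.518 0.023 0.035] 0.05 [516.3  33.1   3.  193.1   5.8]
[554. 220.] 101 [ 0.437 -0.895  0.028] 0.048 [ 433.9 -899.7  142.3   16.8   55.7]
[388. 229.] 115 [ 0.416 -0.329  0.035] 0.044 [ 416.7 -329.9   57.3   22.9    6.9]
[223. 237.] 121 [0.4   0.232 0.035] 0.044 [401.1 232.7  57.8  23.4  31.1]
[589. 247.] 100 [ 0.337 -0.995  0.035] 0.049 [  346.6 -1004.9    32.9    76.5    63.6]
[477. 265.] 289 [ 0.288 -0.62   0.03 ] 0.042 [ 291.5 -620.8   43.2   81.8   83.7]
[576. 264.] 66 [ 0.285 -0.946  0.034] 0.
[... 367 characters left out ...]
117 [ 0.406 -0.339  0.036] 0.041 [ 412.3 -337.    57.2   20.     6.3]
[461. 356.] 265 [ 0.465 -0.679  0.046] 0.05 [ 465.6 -676.8  156.9   15.8    4.6]
[398. 390.] 370 [ 0.285 -0.632  0.032] 0.041 [ 288.4 -631.3   39.1   80.1   82.9]
[556. 396.] 32 [ 0.523 -0.886  0.048] 0.05 [ 520.8 -887.4   16.9   19.6   64.3]
w1 bail 2401 [ 0.572 -0.042  0.277] [0.604 0.12  0.296] [0.58955326 0.02731463 0.2929812 ]
[447. 110.] 91 [ 0.409 -0.017  0.034] 0.039 [407.6 -16.9  19.9   6.   78.1]
[422. 158.] 77 [0.43  0.059 0.034] 0.039 [428.7  59.5  19.8   5.2  71. ]
[404. 261.] 182 [0.42  0.238 0.034] 0.038 [416.4 240.5  25.7  22.   32.5]
[386. 323.] 497 [0.428 0.363 0.034] 0.038 [426.1 367.4  24.7  60.4  76.9]
```

View pics/c2.png

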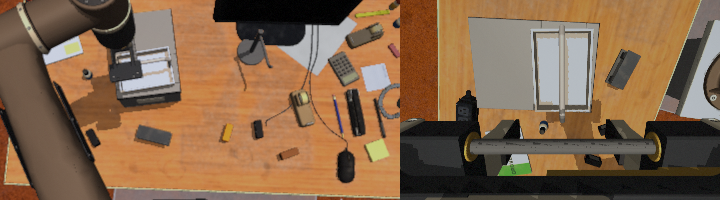

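Emit:
carry_out:
  deltas:
    - [1, [-2.5, 0, 40], [0, 0, 0]]
    - [1, [-2.5, 0, 80], [0, 0, 0]]
    - [1, [-2.5, 0, 110], [0, 0, 0]]
    - [1, [-2.5, 0, 129], [0, 0, 0]]
    - [1, [-2.5, 0, 129], [0, 0, 0]]
    - [0, [-2.5, 0, 129], [0, 0, 0]]
    - [0, [-2.5, 0, 129], [0, 0, 0]]
    - [0, [-2.5, 0, 129], [0, 0, 0]]
    - [0, [-2.5, 0, 129], [0, 0, 0]]
    - [0, [-2.5, 0, 129], [0, 0, 0]]
    - [0, [-2.5, 0, 129], [0, 0, 0]]
    - [0, [-2.5, 0, 129], [0, 0, 0]]
  squeeze: 60

```text
time_s: 3.7
tcp_pos: [0.5835, 0.0734, 0.2716]
eef_rot: [-180.0, -0.0, -81.8]
contact_force: [-0.1, -0.6, -0.7]
gripper_width: 0.0371
gripper_force: 0.0
```

Emit:
carry_out:
  deltas:
    - [0, [0, 0, 0], [0, 0, 0]]
    - [0, [0, 0, 0], [0, 0, 0]]
    - [0, [0, 0, 0], [0, 0, 0]]
    - [0, [0, 0, 0], [0, 0, 0]]
    - [0, [0, 0, 0], [0, 0, 0]]
    - [0, [0, 0, 0], [0, 0, 0]]
    - [0, [0, 0, 0], [0, 0, 0]]

```text
time_s: 4.4
tcp_pos: [0.5837, 0.0734, 0.2715]
eef_rot: [-180.0, 0.0, -81.8]
contact_force: [0.7, 0.4, -1.1]
gripper_width: 0.008
gripper_force: 60.0
```

Emit:
carry_out:
  deltas:
    - [0, [0, 0, -10], [0, 0, 0]]
    - [0, [0, 0, -20], [0, 0, 0]]
    - [0, [0, 0, -35], [0, 0, 0]]
    - [0, [0, 0, -50], [0, 0, 0]]
    - [0, [0, 0, -70], [0, 0, 0]]
    - [0, [0, 0, -90], [0, 0, 0]]
    - [0, [0, 0, -110], [0, 0, 0]]
    - [0, [0, 0, -125], [0, 0, 0]]
    - [0, [0, 0, -130], [0, 0, 0]]
    - [0, [0, 0, -130], [0, 0, 0]]
    - [0, [0, 0, -130], [0, 0, 0]]

```text
time_s: 5.5
tcp_pos: [0.5832, 0.0734, 0.4008]
eef_rot: [179.9, 0.0, -81.8]
contact_force: [0.0, -0.0, -2.1]
gripper_width: 0.0084
gripper_force: 60.0
```

```bash
python3 - <<'E'
from h import *
go([.583,.0736,.40],-81.5)
for n,A0 in(("side","side2"),("wrist","w2")):
    p,d,C=snap(n,A0); A=cloud(n,d,C)
    tz=r.get_state()["tcp_pos"][2]+.019
    b=A[(A[...,0]>.5)&(A[...,0]<.7)&(A[...,1]>-.08)&(A[...,1]<.045)&(abs(A[...,2]-tz)<.03)]
    c=b.mean(0); u=np.linalg.svd(b-c)[2][0]; print(n,len(b),c.round(4),u.round(3), "at y=.03: ", (c+u*(.04-c[1])/u[1]).round(4))
E
```

```text
t 5.5 pos [0.5832 0.0734 0.4008] rot [179.9   0.  -81.8] w 0.0084 F [ 0.  -0.  -2.1]
delta mm [-0.2  0.1  0.8] rot [ 0.001  0.    -0.005]
side 110 [ 0.593  -0.0074  0.4165] [-0.159  0.961  0.225] at y=.03:  [0.5852 0.04   0.4275]
wrist 5315 [0.5927 0.001  0.4201] [-0.144  0.986  0.083] at y=.03:  [0.587  0.04   0.4234]
```

```bash
python3 - <<'E'
from h import *
for n in("top1","side2","top0"):
    z=np.load(f"pics/{n}.npz"); A=cloud("",z["d"],(*z["k"],z["V"]))
    m=(A[...,0]>.55)&(A[...,0]<.72)&(A[...,1]>-.4)&(A[...,1]<-.28)&(A[...,2]>.18)&(A[...,2]<.24)
    q=A[m]; print(n,len(q))
    g=q[q[:,0]<.69]; 
    vx,vy,x,y=cv2.fitLine(g[:,:2].astype(np.float32).copy(),cv2.DIST_HUBER,0,.01,.01).ravel(); print("line yaw",np.degrees(np.arctan(vy/vx)),x,y,"x0.609->y",y+(0.609-x)*vy/vx)
    print("xmin",q[np.argsort(q[:,0])[:6]].round(4).tolist()); t=q[q[:,2]>.215]; print("tip",t[t[:,0]<.62].mean(0).round(4),len(t[t[:,0]<.62]),"post",t[t[:,0]>.68].mean(0).round(4),len(t[t[:,0]>.68]))
    f=A[(A[...,0]>.6)&(A[...,0]<.76)&(A[...,1]>-.40)&(A[...,1]<-.24)&(A[...,2]>.003)&(A[...,2]<.012)]; print("foot",len(f), cv2.minEnclosingCircle((f[:,:2]*1000).astype(np.float32)))
    # post column
    pc=A[(A[...,0]>.66)&(A[...,0]<.73)&(A[...,1]>-.35)&(A[...,1]<-.29)&(A[...,2]>.04)&(A[...,2]<.18)]; print("post col",len(pc),pc.mean(0).round(4), pc.min(0).round(3),pc.max(0).round(3))
E
```

```text
top1 132
line yaw 12.713689 0.65230036 -0.3328963 x0.609->y -0.3426653
xmin [[0.5827, -0.3479, 0.223], [0.5845, -0.3501, 0.2279], [0.586, -0.3473, 0.2101], [0.5872, -0.3491, 0.2178], [0.5873, -0.3461, 0.2176], [0.5889, -0.3463, 0.1994]]
tip [ 0.5873 -0.3486  0.2207] 7 post [ 0.698  -0.322   0.2233] 25
foot 512 ((681.7010498046875, -323.603515625), 107.92530059814453)
post col 65 [ 0.6945 -0.3198  0.1118] [ 0.69  -0.328  0.041] [ 0.703 -0.314  0.179]
side2 166
line yaw 13.131746 0.6286163 -0.34102514 x0.609->y -0.34560144
xmin [[0.5817, -0.3498, 0.2211], [0.5828, -0.3495, 0.217], [0.5829, -0.3506, 0.2072], [0.5837, -0.3522, 0.218], [0.5837, -0.3525, 0.2148], [0.5843, -0.3525, 0.2111]]
tip [ 0.5851 -0.3505  0.2215] 12 post [ 0.6966 -0.3251  0.2229] 28
foot 437 ((674.7557373046875, -319.75341796875), 103.65352630615234)
post col 194 [ 0.695  -0.3261  0.1113] [ 0.686 -0.334  0.041] [ 0.707 -0.315  0.18 ]
top0 133
line yaw 12.846049 0.6364495 -0.3371281 x0.609->y -0.34338766
xmin [[0.5841, -0.3498, 0.2297], [0.5843, -0.3491, 0.2167], [0.5846, -0.3462, 0.216], [0.5862, -0.3483, 0.2218], [0.5867, -0.3456, 0.2199], [0.5878, -0.3455, 0.2035]]
tip [ 0.5865 -0.3485  0.2206] 7 post [ 0.6989 -0.3225  0.222 ] 23
foot 517 ((682.2713012695312, -314.9154357910156), 106.92965698242188)
post col 62 [ 0.6949 -0.3201  0.1118] [ 0.691 -0.328  0.041] [ 0.702 -0.315  0.177]
```

```bash
python3 -c "
from h import *
go([.481,-.337,.38],-77)"
```

```text
t 5.6 pos [0.5832 0.0733 0.4005] rot [179.9  -0.  -81.8] w 0.0081 F [ 0.4 -0.2 -1.9]
delta mm [391.5 159.6  20.9] rot [ 0.002 -0.    -0.084]
```

Emit:
carry_out:
  deltas:
    - [0, [10, 4, 0], [0, 0, 0]]
    - [0, [30, 12, 0], [0, 0, 0]]
    - [0, [60, 24, 0], [0, 0, -0.01]]
    - [0, [100, 41, 0], [0, 0, -0.02]]
    - [0, [140, 57, 0], [0, 0, -0.03]]
    - [0, [180, 73, 0], [0, 0, -0.04]]
    - [0, [220, 90, 0], [0, 0, -0.05]]
    - [0, [260, 106, 5], [0, 0, -0.06]]
    - [0, [300, 122, 10], [0, 0, -0.07]]
    - [0, [340, 139, 15], [0, 0, -0.08]]
    - [0, [370, 151, 20], [0, 0, -0.084]]
    - [0, [385, 157, 21], [0, 0, -0.084]]

```text
time_s: 6.8
tcp_pos: [0.4812, -0.3326, 0.3793]
eef_rot: [179.9, 0.1, -77.1]
contact_force: [-0.1, 0.4, -2.1]
gripper_width: 0.0083
gripper_force: 60.0
```

```bash
python3 -c "
from h import *
go([.481,-.337,.2275],-77)"
```

```text
t 6.8 pos [ 0.4812 -0.3326  0.3793] rot [ 1.799e+02  1.000e-01 -7.710e+01] w 0.0083 F [-0.1  0.4 -2.1]
delta mm [  4.4   0.8 151.8] rot [ 0.002  0.001 -0.002]
```

Emit:
carry_out:
  deltas:
    - [0, [2, 0, 15], [0, 0, 0]]
    - [0, [4, 1, 40], [0, 0, 0]]
    - [0, [5, 1, 70], [0, 0, 0]]
    - [0, [5, 1, 100], [0, 0, 0]]
    - [0, [5, 1, 125], [0, 0, 0]]
    - [0, [5, 1, 142], [0, 0, 0]]
    - [0, [5, 1, 151], [0, 0, 0]]
    - [0, [5, 1, 151], [0, 0, 0]]
    - [0, [5, 1, 151], [0, 0, 0]]
    - [0, [5, 1, 151], [0, 0, 0]]

```text
time_s: 7.8
tcp_pos: [0.4838, -0.3355, 0.2309]
eef_rot: [-179.9, -0.1, -77.0]
contact_force: [-0.7, 1.0, -1.5]
gripper_width: 0.0078
gripper_force: 60.0
```

```bash
python3 - <<'E'
from h import *
go([.6007,-.3098,.2275],-77)
s=r.get_state(); g=s["tcp_pos"]; tz=g[2]+.0185
for n,A0 in(("top","top3"),("side","side3"),("wrist","w3")):
    p,d,C=snap(n,A0); A=cloud(n,d,C)
    # in basket frame: along-bar coordinate relative to grasp
    e=np.array([-.225,.974]); f=np.array([.974,.225]); X=A[...,:2]-g[:2]; t=X@e; w=X@f
    m=(abs(w)<.02)&(t>-.1)&(t<-.025)&(abs(A[...,2]-tz)<.03); q=A[m]
    if len(q)<10: print(n,len(q)); continue
    c=np.polyfit(t[m],q[:,2],1); k=np.polyfit(t[m],w[m],1); print(n,len(q),"z slope deg",np.degrees(c[0]).round(1),"top z at mid",np.polyval(c,-.0348).round(4),"lat slope",np.degrees(k[0]).round(1),np.polyval(k,-.0348).round(4))
    rm=A[(abs(w)<.12)&(t>-.14)&(t<.07)&(A[...,2]>.13)&(A[...,2]<.20)]; print("rim",len(rm),np.percentile(rm[:,2],[1,50,99]).round(3),cv2.minAreaRect((rm[:,:2]*1000).astype(np.float32)))
cv2.imwrite("pics/c3.png",np.hstack([cv2.imread("pics/top3.png")[80:300,300:500],cv2.imread("pics/side3.png")[120:340,230:530]]).repeat(1,0))
E
```

```text
t 7.8 pos [ 0.4838 -0.3355  0.2309] rot [-1.799e+02 -1.000e-01 -7.700e+01] w 0.0078 F [-0.7  1.  -1.5]
delta mm [   1.3 -119.7    3.6] rot [-0.002 -0.001  0.   ]
top 0
side 107 z slope deg 0.3 top z at mid 0.252 lat slope 0.5 -0.0014
rim 2513 [0.134 0.148 0.193] ((518.4440307617188, -362.3436279296875), (183.03138732910156, 171.16160583496094), 12.684853553771973)
wrist 4659 z slope deg 0.8 top z at mid 0.2518 lat slope 0.0 -0.0011
rim 35726 [0.134 0.136 0.174] ((521.8800048828125, -370.0845031738281), (181.41354370117188, 151.12892150878906), 12.933284759521484)
```

View pics/c3.png

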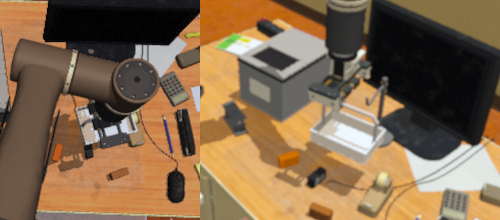

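Emit:
carry_out:
  deltas:
    - [0, [0, -5, 0], [0, 0, 0]]
    - [0, [1, -15, 0], [0, 0, 0]]
    - [0, [1, -28, 0], [0, 0, 0]]
    - [0, [1, -42, 0], [0, 0, 0]]
    - [0, [1, -56, 0], [0, 0, 0]]
    - [0, [1, -70, 0], [0, 0, 0]]
    - [0, [1, -84, 0], [0, 0, 0]]
    - [0, [1, -98, 0], [0, 0, 0]]
    - [0, [1, -110, 0], [0, 0, 0]]
    - [0, [1, -117, 0], [0, 0, 0]]
    - [0, [1, -120, 0], [0, 0, 0]]
    - [0, [1, -120, 0], [0, 0, 0]]

```text
time_s: 9.15
tcp_pos: [0.6004, -0.309, 0.2294]
eef_rot: [180.0, 0.0, -77.0]
contact_force: [0.3, 0.3, -2.9]
gripper_width: 0.0079
gripper_force: 60.0
```

```bash
python3 - <<'E'
from h import *
go([.6007,-.3098,.1835],-77)
p,d,C=snap("side","side4"); w,d,C=snap("wrist","w4")
cv2.imwrite("pics/c4.png",np.hstack([cv2.resize(p[120:300,330:530],None,fx=2,fy=2),w[::1,::1][:360,150:500]])[:,:,::-1])
E
```

```text
t 9.2 pos [ 0.6004 -0.309   0.2294] rot [180.   0. -77.] w 0.0079 F [ 0.3  0.3 -2.9]
delta mm [ 0.8 -0.1 45.9] rot [0. 0. 0.]
```

View pics/c4.png

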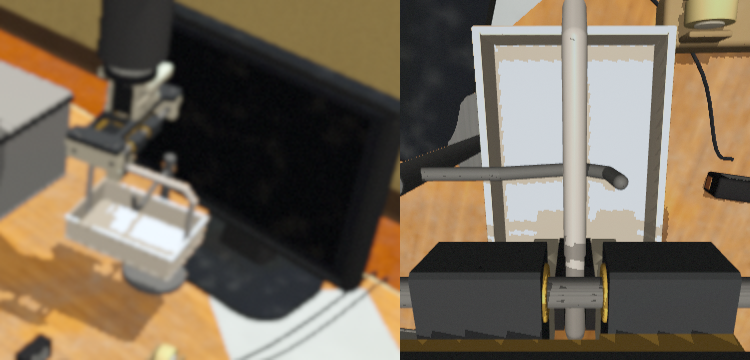

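Emit:
carry_out:
  deltas:
    - [0, [1, 0, 10], [0, 0, 0]]
    - [0, [1, 0, 20], [0, 0, 0]]
    - [0, [1, 0, 30], [0, 0, 0]]
    - [0, [1, 0, 38], [0, 0, 0]]
    - [0, [1, 0, 43], [0, 0, 0]]
    - [0, [1, 0, 46], [0, 0, 0]]
    - [0, [1, 0, 46], [0, 0, 0]]

```text
time_s: 9.95
tcp_pos: [0.6004, -0.3101, 0.1831]
eef_rot: [180.0, 0.0, -77.0]
contact_force: [-0.5, 0.2, -1.8]
gripper_width: 0.0084
gripper_force: 60.0
```

Emit:
carry_out:
  deltas:
    - [0, [0, 0, 1], [0, 0, 0]]
    - [0, [0, 0, 2], [0, 0, 0]]
    - [0, [0, 0, 2], [0, 0, 0]]

```text
time_s: 10.25
tcp_pos: [0.6006, -0.3101, 0.1817]
eef_rot: [-180.0, -0.0, -77.0]
contact_force: [-0.5, 0.6, -1.9]
gripper_width: 0.0081
gripper_force: 60.0
```

Emit:
carry_out:
  deltas:
    - [0, [0, 0, 1], [0, 0, 0]]
    - [0, [0, 0, 2], [0, 0, 0]]
    - [0, [0, 0, 2], [0, 0, 0]]

```text
time_s: 10.55
tcp_pos: [0.6007, -0.3102, 0.18]
eef_rot: [-180.0, -0.0, -77.0]
contact_force: [-1.3, 0.4, 0.9]
gripper_width: 0.0084
gripper_force: 60.0
```

Emit:
carry_out:
  deltas:
    - [0.3, [0, 0, 0], [0, 0, 0]]
    - [0.3, [0, 0, 0], [0, 0, 0]]
    - [0.3, [0, 0, 0], [0, 0, 0]]
    - [0.5, [0, 0, 0], [0, 0, 0]]
    - [0.5, [0, 0, 0], [0, 0, 0]]
    - [0.5, [0, 0, 0], [0, 0, 0]]
    - [0.5, [0, 0, 0], [0, 0, 0]]
    - [0.5, [0, 0, 0], [0, 0, 0]]
    - [0.5, [0, 0, 0], [0, 0, 0]]

```text
time_s: 11.45
tcp_pos: [0.6005, -0.3102, 0.1796]
eef_rot: [-180.0, -0.0, -77.0]
contact_force: [-0.3, 0.3, 0.0]
gripper_width: 0.0441
gripper_force: 0.0
```

Emit:
carry_out:
  deltas:
    - [0.5, [0, 0, -10], [0, 0, 0]]
    - [0.5, [0, 0, -30], [0, 0, 0]]
    - [0.5, [0, 0, -60], [0, 0, 0]]
    - [0.5, [0, 0, -100], [0, 0, 0]]
    - [0.5, [0, 0, -150], [0, 0, 0]]
    - [0.5, [0, 0, -190], [0, 0, 0]]
    - [0.5, [0, 0, -200], [0, 0, 0]]
    - [0.5, [0, 0, -200], [0, 0, 0]]

```text
time_s: 12.25
tcp_pos: [0.6011, -0.3104, 0.3829]
eef_rot: [-179.7, -0.1, -77.0]
contact_force: [0.9, 0.1, -0.9]
gripper_width: 0.044
gripper_force: 0.0
```

```bash
python3 - <<'E'
from h import *
go([.417,-.330,.25],-77)
p,d,C=snap("side","side5"); w,d,C=snap("wrist","w5")
cv2.imwrite("pics/c5.png",np.hstack([cv2.resize(p[120:300,330:530],None,fx=2,fy=2),w[:360,150:500]])[:,:,::-1])
E
```

```text
t 12.2 pos [ 0.6011 -0.3104  0.3829] rot [-1.797e+02 -1.000e-01 -7.700e+01] w 0.044 F [ 0.9  0.1 -0.9]
delta mm [-22.7 184.3 132. ] rot [-0.004 -0.002  0.   ]
```

View pics/c5.png

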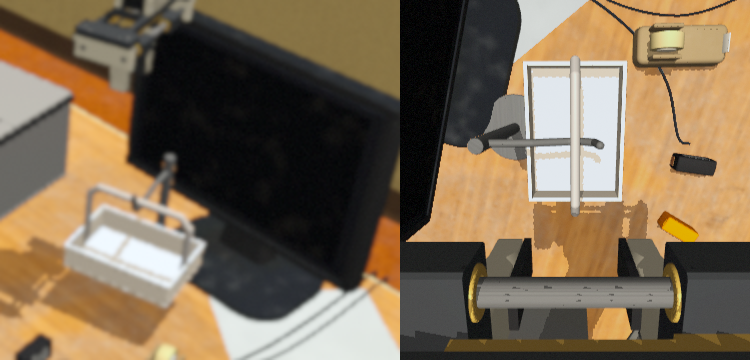

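```bash
cat >> h.py <<'E'
def carts(name,zlo=.026,zhi=.045,amin=20):
    z=np.load(f"pics/{name}.npz"); A=cloud("",z["d"],(*z["k"],z["V"])); v=cv2.cvtColor(z["p"],cv2.COLOR_RGB2HSV)
    m=((v[...,2]<95)&(v[...,1]<90)&(A[...,2]>zlo)&(A[...,2]<zhi)&(A[...,0]<.6)&(A[...,0]>.3)&(abs(A[...,1])<.5)).astype(np.uint8)
    k,l,s,ce=cv2.connectedComponentsWithStats(m)
    for i in range(1,k):
        if s[i,4]>amin:
            q=A[l==i]; c,wh,a=cv2.minAreaRect((q[:,:2]*1000).astype(np.float32))
            if wh[0]<wh[1]: wh=wh[::-1]; a-=90
            print(name,"px",ce[i].round(0),s[i,4],"c",np.round(c,1),"wh",np.round(wh,1),"long yaw",round(a,1),"z",np.nanmedian(q[:,2]).round(4))
E
python3 - <<'E'
from h import *
p,d,C=snap("top","top5")
carts("top5");carts("w5",amin=60)
go([.417,-.330,.25],-174)
A=cloud("top",d,C); bx=A[(A[...,0]>.4)&(A[...,0]<.95)&(A[...,1]>-.12)&(A[...,1]<.2)&(abs(A[...,2]-.175)<.008)]
print(cv2.minAreaRect((bx[:,:2]*1000).astype(np.float32)))
m=(A[...,0]>.5)&(A[...,0]<.7)&(A[...,1]>-.07)&(A[...,1]<.14)&(A[...,2]>.16)&(cv2.cvtColor(p,cv2.COLOR_RGB2HSV)[...,2]<80)
f=A[m]; print("flap",len(f),cv2.minAreaRect((f[:,:2]*1000).astype(np.float32)),np.median(f[:,2]))
E
```

```text
top5 px [388. 229.] 106 c [ 416.9 -330.3] wh [56.8 21.4] long yaw 4.5 z 0.0342
top5 px [183. 231.] 117 c [424.9 366.6] wh [56.5 24.2] long yaw -16.7 z 0.0353
top5 px [223. 237.] 104 c [400.4 231.5] wh [54.9 23. ] long yaw 30.3 z 0.0357
w5 px [445. 165.] 601 c [ 417.5 -332.8] wh [59.1 22.7] long yaw 4.6 z 0.035
t 12.4 pos [ 0.6001 -0.3098  0.3781] rot [ 1.799e+02  1.000e-01 -7.700e+01] w 0.0439 F [0.6 0.1 0.1]
delta mm [-21.3 182.7 128.4] rot [ 0.003 -0.     1.693]
((652.86767578125, 43.869590759277344), (279.9840393066406, 202.91896057128906), 5.47284460067749)
flap 1301 ((594.439208984375, 29.384178161621094), (197.5584259033203, 184.4416961669922), 88.5085678100586) 0.17339120744582326
```

Emit:
carry_out:
  deltas:
    - [0.7, [-2, 20, 0], [0, 0, 0.13]]
    - [0.7, [-5, 50, 0], [0, 0, 0.27]]
    - [0.7, [-8, 80, 0], [0, 0, 0.41]]
    - [0.7, [-12, 110, 0], [0, 0, 0.55]]
    - [0.7, [-16, 140, 20], [0, 0, 0.69]]
    - [0.7, [-20, 165, 50], [0, 0, 0.83]]
    - [0.7, [-21, 180, 80], [0, 0, 0.97]]
    - [0.7, [-21, 183, 110], [0, 0, 1.11]]
    - [0.7, [-21, 183, 140], [0, 0, 1.25]]
    - [0.7, [-21, 183, 170], [0, 0, 1.39]]
    - [0.7, [-21, 183, 180], [0, 0, 1.53]]
    - [0.7, [-21, 183, 180], [0, 0, 1.67]]

```text
time_s: 13.6
tcp_pos: [0.4152, -0.3299, 0.1958]
eef_rot: [179.8, -0.3, -173.0]
contact_force: [0.2, -0.3, 0.1]
gripper_width: 0.0617
gripper_force: 0.0
```

```bash
python3 - <<'E'
from h import *
go([.417,-.3315,.010],-175.2)
snap("wrist","w6"); carts("w6",amin=200); snap("top","top6"); carts("top6")
E
```

```text
t 13.6 pos [ 0.4152 -0.3299  0.1958] rot [ 179.8   -0.3 -173. ] w 0.0617 F [ 0.2 -0.3  0.1]
delta mm [ -2.6  -2.4 185.8] rot [ 0.003 -0.006  0.038]
w6 px [321. 183.] 1413 c [ 415.6 -332.5] wh [59.3 23.6] long yaw 4.5 z 0.0349
w6 px [632. 202.] 425 c [394.5 -22.8] wh [35.  13.9] long yaw 8.5 z 0.0333
top6 px [281. 202.] 26 c [515.8  33.3] wh [75.   2.9] long yaw -84.1 z 0.0378
top6 px [183. 231.] 121 c [424.6 366.9] wh [56.  25.4] long yaw -14.5 z 0.0346
top6 px [222. 237.] 109 c [400.5 232. ] wh [55.8 22.8] long yaw 28.5 z 0.0346
```

Emit:
carry_out:
  deltas:
    - [0.7, [-2, -2, 40], [0, 0, 0.038]]
    - [0.7, [-2, -2, 80], [0, 0, 0.038]]
    - [0.7, [-2, -2, 120], [0, 0, 0.038]]
    - [0.7, [-2, -2, 155], [0, 0, 0.038]]
    - [0.7, [-2, -2, 175], [0, 0, 0.038]]
    - [0.7, [-2, -2, 186], [0, 0, 0.038]]
    - [0, [-2, -2, 186], [0, 0, 0.038]]
    - [0, [-2, -2, 186], [0, 0, 0.038]]
    - [0, [-2, -2, 186], [0, 0, 0.038]]
    - [0, [-2, -2, 186], [0, 0, 0.038]]
    - [0, [-2, -2, 186], [0, 0, 0.038]]
    - [0, [-2, -2, 186], [0, 0, 0.038]]
  squeeze: 30

```text
time_s: 14.9
tcp_pos: [0.4201, -0.3327, 0.0143]
eef_rot: [-180.0, 0.1, -174.8]
contact_force: [-0.7, 0.6, 5.3]
gripper_width: 0.0239
gripper_force: 30.0
```

Emit:
carry_out:
  deltas:
    - [0, [0, 0, 0], [0, 0, 0]]
    - [0, [0, 0, 0], [0, 0, 0]]
    - [0, [0, 0, 0], [0, 0, 0]]
    - [0, [0, 0, -10], [0, 0, 0]]
    - [0, [0, 0, -30], [0, 0, 0]]
    - [0, [0, 0, -70], [0, 0, 0]]
    - [0, [0, 0, -120], [0, 0, 0]]
    - [0, [0, 0, -170], [0, 0, 0]]
    - [0, [0, 0, -220], [0, 0, 0]]
    - [0, [0, 0, -240], [0, 0, 0]]
    - [0, [0, 0, -240], [0, 0, 0]]

```text
time_s: 16.0
tcp_pos: [0.421, -0.3334, 0.2582]
eef_rot: [-179.8, 0.4, -174.8]
contact_force: [-0.8, 0.2, -1.0]
gripper_width: 0.0237
gripper_force: 30.0
```

```bash
python3 - <<'E'
from h import *
go([.60,.025,.26],-174.5)
E
```

```text
t 16.0 pos [ 0.421  -0.3334  0.2582] rot [-179.8    0.4 -174.8] w 0.0237 F [-0.8  0.2 -1. ]
delta mm [-210.5  340.8   -1.6] rot [-0.004  0.007 -0.006]
```

Emit:
carry_out:
  deltas:
    - [0, [-10, 20, 0], [0, 0, 0]]
    - [0, [-35, 60, 0], [0, 0, 0]]
    - [0, [-60, 100, -5], [0, 0, 0]]
    - [0, [-85, 140, -5], [0, 0, 0]]
    - [0, [-110, 180, -5], [0, 0, 0]]
    - [0, [-135, 220, -5], [0, 0, 0]]
    - [0, [-160, 260, -5], [0, 0, 0]]
    - [0, [-185, 300, -5], [0, 0, 0]]
    - [0, [-205, 330, -5], [0, 0, 0]]
    - [0, [-214, 340, -5], [0, 0, 0]]
    - [0, [-214, 340, -5], [0, 0, 0]]

```text
time_s: 17.1
tcp_pos: [0.6025, 0.0267, 0.2569]
eef_rot: [-180.0, -0.1, -174.7]
contact_force: [0.2, -0.3, -1.0]
gripper_width: 0.0236
gripper_force: 30.0
```

```bash
python3 - <<'E'
from h import *
go([.6047,.0236,.26],-174.5)
p,d,C=snap("side","side7"); w,d,C=snap("wrist","w7"); snap("top","top7"); carts("top7")
cv2.imwrite("pics/c7.png",np.hstack([cv2.resize(p[90:290,220:400],None,fx=1.8,fy=1.8),w[:360,120:520]])[:,:,::-1])
E
```

```text
t 17.1 pos [0.6025 0.0267 0.2569] rot [-1.800e+02 -1.000e-01 -1.747e+02] w 0.0236 F [ 0.2 -0.3 -1. ]
delta mm [-1.9 -3.3 -3.1] rot [-0.    -0.003 -0.004]
```

View pics/c7.png

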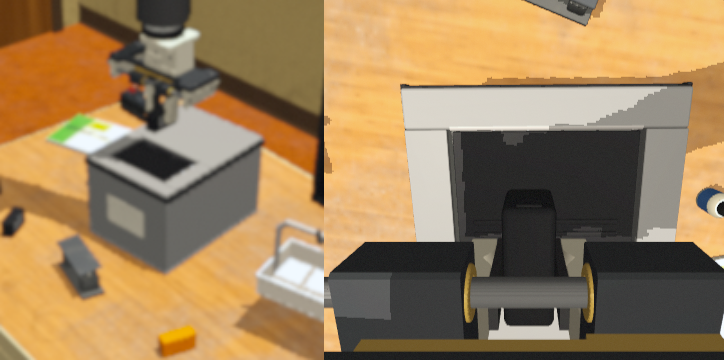

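```bash
python3 - <<'E'
from h import *
z=np.load("pics/w7.npz"); C=(*z["k"],z["V"])
a,b,c,d=[ray("",u,v,.175,C) for u,v in((248,129),(441,129),(201,86),(486,85))]
for q in (a,b,c,d): print(q.round(4))
m=(a+b)/2; e=a-b; yaw=np.degrees(np.arctan2(e[1],e[0])); print(yaw,np.linalg.norm(e),"centre",m[:2]+.047*np.array([np.cos(np.radians(5.5)),np.sin(np.radians(5.5))]))
E
```

```text
[ 0.5489 -0.0329  0.175 ]
[0.5367 0.1011 0.175 ]
[ 0.5233 -0.0652  0.175 ]
[0.5052 0.1257 0.175 ]
-84.77881639385369 0.13450596189514927 centre [0.58955801 0.03858776]
```

Emit:
carry_out:
  deltas:
    - [0, [-2, -3, 10], [0, 0, 0]]
    - [0, [-2, -3, 30], [0, 0, 0]]
    - [0, [-2, -3, 50], [0, 0, 0]]
    - [0, [-2, -3, 70], [0, 0, 0]]
    - [0, [-2, -3, 85], [0, 0, 0]]
    - [0, [-2, -3, 100], [0, 0, 0]]
    - [0, [-2, -3, 115], [0, 0, 0]]
    - [0, [-2, -3, 130], [0, 0, 0]]
    - [0, [-2, -3, 138], [0, 0, 0]]
    - [0, [-2, -3, 140], [0, 0, 0]]

```text
time_s: 18.25
tcp_pos: [0.604, 0.0214, 0.1176]
eef_rot: [-180.0, -0.1, -174.9]
contact_force: [0.5, -0.0, 0.4]
gripper_width: 0.0238
gripper_force: 30.0
```

Emit:
carry_out:
  deltas:
    - [0.45, [0, 0, 0], [0, 0, 0]]
    - [0.45, [0, 0, 0], [0, 0, 0]]
    - [0.45, [0, 0, 0], [0, 0, 0]]
    - [0.45, [0, 0, 0], [0, 0, 0]]
    - [0.45, [0, 0, 0], [0, 0, 0]]
    - [0.45, [0, 0, 0], [0, 0, 0]]

```text
time_s: 18.85
tcp_pos: [0.6047, 0.0225, 0.1188]
eef_rot: [180.0, 0.0, -174.8]
contact_force: [0.1, 0.5, 0.8]
gripper_width: 0.0396
gripper_force: 0.3
```

```bash
python3 - <<'E'
from h import *
go([.6047,.0236,.26],-174.5)
w,d,C=snap("wrist","w8"); A=cloud("",d,C); g=r.get_state()["tcp_pos"]
cv2.imwrite("pics/c8.png",w[:,100:540,::-1])
E
```

```text
t 18.9 pos [0.6047 0.0225 0.1188] rot [ 180.     0.  -174.8] w 0.0396 F [0.1 0.5 0.8]
delta mm [-1.000e-01  1.100e+00 -1.412e+02] rot [ 0.     0.    -0.006]
```

View pics/c8.png

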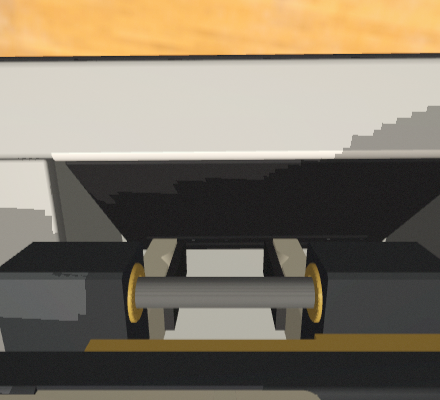

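Emit:
carry_out:
  deltas:
    - [0.45, [0, 0, -20], [0, 0, 0]]
    - [0.45, [0, 0, -45], [0, 0, 0]]
    - [0.45, [0, 0, -75], [0, 0, 0]]
    - [0.45, [0, 0, -110], [0, 0, 0]]
    - [0.45, [0, 0, -145], [0, 0, 0]]
    - [0.7, [0, 0, -150], [0, 0, 0]]
    - [0.7, [0, 0, -150], [0, 0, 0]]

```text
time_s: 19.6
tcp_pos: [0.605, 0.0225, 0.2698]
eef_rot: [180.0, 0.1, -174.9]
contact_force: [-0.4, 1.0, -1.5]
gripper_width: 0.0498
gripper_force: 0.0
```

```bash
python3 - <<'E'
from h import *
go([.4005,.232,.2],-150.5)
snap("top","top9"); snap("side","side9"); w,d,C=snap("wrist","w9"); carts("top9"); carts("side9"); carts("w9",amin=200)
A=cloud("",d,C); b=A[(abs(A[...,0]-.565)<.02)&(abs(A[...,1]-.035)<.05)&(A[...,2]<.2)]; print("flap z",np.percentile(b[:,2],[5,50,95]),len(b))
E
```

```text
t 19.6 pos [0.605  0.0225 0.2698] rot [ 1.800e+02  1.000e-01 -1.749e+02] w 0.0498 F [-0.4  1.  -1.5]
delta mm [185.  226.9  69.5] rot [ 0.     0.002 -0.425]
top9 px [272. 203.] 41 c [513.4  62.3] wh [127.    2.2] long yaw -84.8 z 0.0351
side9 px [211. 193.] 50 c [423.6 359.5] wh [51.1 19.5] long yaw -14.0 z 0.0336
side9 px [227. 211.] 58 c [399.  224.3] wh [57.9 16. ] long yaw 31.8 z 0.0349
side9 px [292. 223.] 183 c [517.6  24.2] wh [189.4  13.1] long yaw -84.7 z 0.036
side9 px [268. 245.] 48 c [391.1 -15.6] wh [28.9 21.1] long yaw -0.8 z 0.036
w9 px [548.  11.] 646 c [414.4 239. ] wh [28.4 24.7] long yaw 29.6 z 0.0347
flap z [0.16991498 0.17105466 0.17225099] 6973
```

Flap is closed again. On to the cartridge B.

Emit:
carry_out:
  deltas:
    - [0.7, [20, 24, 0], [0, 0, -0.05]]
    - [0.7, [50, 60, 0], [0, 0, -0.12]]
    - [0.7, [80, 97, 0], [0, 0, -0.19]]
    - [0.7, [110, 134, 0], [0, 0, -0.26]]
    - [0.7, [140, 171, 20], [0, 0, -0.33]]
    - [0.7, [165, 203, 45], [0, 0, -0.4]]
    - [0.7, [180, 221, 65], [0, 0, -0.425]]
    - [0.7, [185, 227, 70], [0, 0, -0.425]]
    - [0.7, [185, 227, 70], [0, 0, -0.425]]
    - [0.7, [185, 227, 70], [0, 0, -0.425]]

```text
time_s: 20.75
tcp_pos: [0.4006, 0.2318, 0.1988]
eef_rot: [-180.0, -0.0, -150.5]
contact_force: [-0.1, 0.6, 0.3]
gripper_width: 0.0617
gripper_force: 0.0
```

```bash
python3 - <<'E'
from h import *
snap("wrist","w10"); carts("w10",amin=200)
go([.4005,.232,.010],-150.5)
E
```

```text
w10 px [ 96. 187.] 1903 c [514.7  37.1] wh [191.2  26.9] long yaw 87.7 z 0.0357
w10 px [325. 181.] 1398 c [399.5 232.8] wh [58.9 23. ] long yaw 29.1 z 0.0349
w10 px [436. 249.] 358 c [405.1 371.4] wh [23.7 18.9] long yaw 74.4 z 0.0347
t 20.8 pos [0.4009 0.2317 0.1991] rot [-180.     0.  -150.6] w 0.0617 F [0.  0.3 0.3]
delta mm [  0.3   0.5 189.1] rot [-0.     0.001 -0.001]
```

Emit:
carry_out:
  deltas:
    - [0.7, [0, 0, 40], [0, 0, 0]]
    - [0.7, [0, 0, 80], [0, 0, 0]]
    - [0.7, [0, 0, 120], [0, 0, 0]]
    - [0.7, [0, 0, 155], [0, 0, 0]]
    - [0.7, [0, 0, 175], [0, 0, 0]]
    - [0.7, [0, 0, 185], [0, 0, 0]]
    - [0, [0, 0, 185], [0, 0, 0]]
    - [0, [0, 0, 185], [0, 0, 0]]
    - [0, [0, 0, 185], [0, 0, 0]]
    - [0, [0, 0, 185], [0, 0, 0]]
    - [0, [0, 0, 185], [0, 0, 0]]
    - [0, [0, 0, 185], [0, 0, 0]]

```text
time_s: 22.0
tcp_pos: [0.4003, 0.2323, 0.0142]
eef_rot: [180.0, 0.1, -150.5]
contact_force: [-1.7, 0.4, 5.4]
gripper_width: 0.0236
gripper_force: 30.0
```

Emit:
carry_out:
  deltas:
    - [0, [0, 0, 0], [0, 0, 0]]
    - [0, [0, 0, 0], [0, 0, 0]]
    - [0, [0, 0, 0], [0, 0, 0]]
    - [0, [0, 0, -10], [0, 0, 0]]
    - [0, [0, 0, -30], [0, 0, 0]]
    - [0, [0, 0, -70], [0, 0, 0]]
    - [0, [0, 0, -120], [0, 0, 0]]
    - [0, [0, 0, -170], [0, 0, 0]]
    - [0, [0, 0, -220], [0, 0, 0]]
    - [0, [0, 0, -240], [0, 0, 0]]
    - [0, [0, 0, -240], [0, 0, 0]]

```text
time_s: 23.1
tcp_pos: [0.401, 0.2329, 0.2579]
eef_rot: [179.9, 0.4, -150.5]
contact_force: [-0.1, 0.1, -2.1]
gripper_width: 0.0237
gripper_force: 30.0
```

```bash
python3 - <<'E'
from h import *
go([.603,.0236,.26],-174.5)
E
```

```text
t 23.1 pos [0.401  0.2329 0.2579] rot [ 179.9    0.4 -150.5] w 0.0237 F [-0.1  0.1 -2.1]
delta mm [ -72.7 -281.6   -2.3] rot [0.004 0.006 0.419]
```

Emit:
carry_out:
  deltas:
    - [0, [-6, -20, 0], [0, 0, 0.04]]
    - [0, [-15, -58, -4], [0, 0, 0.1]]
    - [0, [-25, -96, -4], [0, 0, 0.17]]
    - [0, [-35, -134, -4], [0, 0, 0.24]]
    - [0, [-45, -172, -4], [0, 0, 0.31]]
    - [0, [-55, -210, -4], [0, 0, 0.38]]
    - [0, [-65, -248, -4], [0, 0, 0.42]]
    - [0, [-71, -273, -4], [0, 0, 0.42]]
    - [0, [-73, -282, -4], [0, 0, 0.42]]
    - [0, [-73, -282, -4], [0, 0, 0.42]]
    - [0, [-73, -282, -4], [0, 0, 0.42]]

```text
time_s: 24.2
tcp_pos: [0.6016, 0.0227, 0.2569]
eef_rot: [180.0, -0.1, -174.6]
contact_force: [-0.0, -0.6, -1.3]
gripper_width: 0.0234
gripper_force: 30.0
```

```bash
python3 - <<'E'
from h import *
go([.603,.0236,.118],-174.5)
E
```

```text
t 24.2 pos [0.6016 0.0227 0.2569] rot [ 1.800e+02 -1.000e-01 -1.746e+02] w 0.0234 F [-0.  -0.6 -1.3]
delta mm [ -1.7   0.8 138.9] rot [ 0.    -0.001 -0.001]
```

Emit:
carry_out:
  deltas:
    - [0, [-1, 0, 10], [0, 0, 0]]
    - [0, [-1, 0, 30], [0, 0, 0]]
    - [0, [-1, 0, 50], [0, 0, 0]]
    - [0, [-1, 0, 70], [0, 0, 0]]
    - [0, [-1, 0, 85], [0, 0, 0]]
    - [0, [-1, 0, 100], [0, 0, 0]]
    - [0, [-1, 0, 115], [0, 0, 0]]
    - [0, [-1, 0, 130], [0, 0, 0]]
    - [0, [-1, 0, 138], [0, 0, 0]]
    - [0, [-1, 0, 139], [0, 0, 0]]

```text
time_s: 25.2
tcp_pos: [0.6026, 0.0231, 0.1176]
eef_rot: [-180.0, -0.1, -174.5]
contact_force: [1.2, 0.2, -1.0]
gripper_width: 0.0238
gripper_force: 30.0
```

Emit:
carry_out:
  deltas:
    - [0.45, [0, 0, 0], [0, 0, 0]]
    - [0.45, [0, 0, 0], [0, 0, 0]]
    - [0.45, [0, 0, 0], [0, 0, 0]]
    - [0.45, [0, 0, 0], [0, 0, 0]]
    - [0.45, [0, 0, 0], [0, 0, 0]]
    - [0.45, [0, 0, 0], [0, 0, 0]]

```text
time_s: 25.8
tcp_pos: [0.6035, 0.0225, 0.1187]
eef_rot: [180.0, 0.0, -174.6]
contact_force: [-0.8, 0.9, 0.9]
gripper_width: 0.0394
gripper_force: 0.3
```

```bash
python3 - <<'E'
from h import *
go([.6047,.0236,.26],-174.5)
w,d,C=snap("wrist","w11"); o=np.load("pics/w8.npz")["p"]
for im in (o,w): print([im[v,u].tolist() for u,v in((320,260),(325,320),(300,325),(325,250))])
E
```

```text
t 25.8 pos [0.6035 0.0225 0.1187] rot [ 180.     0.  -174.6] w 0.0394 F [-0.8  0.9  0.9]
delta mm [  -1.4    1.  -141.3] rot [ 0.     0.    -0.001]
[[179, 178, 167], [178, 176, 166], [178, 176, 165], [181, 178, 167]]
[[179, 176, 166], [178, 176, 165], [17, 19, 21], [181, 177, 167]]
```

Emit:
carry_out:
  deltas:
    - [0.45, [0, 0, 0], [0, 0, 0]]
    - [0.45, [0, 0, 0], [0, 0, 0]]
    - [0.45, [0, 0, 0], [0, 0, 0]]

```text
time_s: 26.15
tcp_pos: [0.6034, 0.0225, 0.1185]
eef_rot: [-180.0, -0.0, -174.6]
contact_force: [0.1, 0.3, 0.0]
gripper_width: 0.0395
gripper_force: 0.3
```

```bash
python3 - <<'E'
from h import *
w,d,C=snap("wrist","w12"); A=cloud("",d,C)
print([(w[v,u].tolist(),A[v,u].round(3)) for u,v in((320,260),(325,320),(300,325),(325,250),(295,325))])
cv2.imwrite("pics/c12.png",cv2.resize(w[220:350,240:400],None,fx=3,fy=3)[:,:,::-1])
E
```

```text
[([179, 177, 166], array([0.642, 0.023, 0.044])), ([179, 177, 166], array([0.703, 0.032, 0.032])), ([23, 22, 23], array([0.7  , 0.012, 0.045])), ([181, 178, 167], array([0.633, 0.026, 0.046])), ([24, 24, 24], array([0.7  , 0.008, 0.046]))]
```

View pics/c12.png

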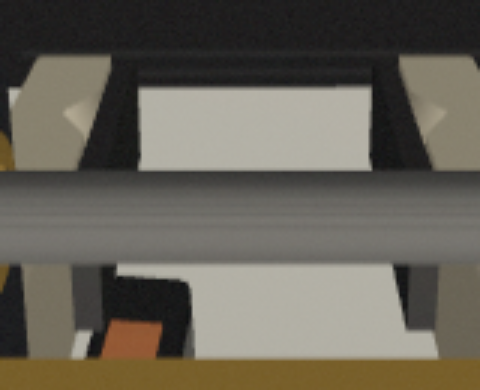

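Emit:
carry_out:
  deltas:
    - [0.45, [0, 0, -20], [0, 0, 0]]
    - [0.45, [0, 0, -45], [0, 0, 0]]
    - [0.45, [0, 0, -75], [0, 0, 0]]
    - [0.45, [0, 0, -110], [0, 0, 0]]
    - [0.45, [0, 0, -145], [0, 0, 0]]
    - [0.7, [0, 0, -150], [0, 0, 0]]
    - [0.7, [0, 0, -150], [0, 0, 0]]

```text
time_s: 26.9
tcp_pos: [0.6038, 0.0227, 0.2697]
eef_rot: [180.0, 0.1, -174.6]
contact_force: [0.5, -0.4, -1.0]
gripper_width: 0.0503
gripper_force: 0.0
```

```bash
python3 - <<'E'
from h import *
go([.425,.3665,.2],165.5); print(r.get_state()["joints"].round(0))
snap("top","top13"); snap("side","side13"); w,d,C=snap("wrist","w13"); carts("top13"); carts("side13"); carts("w13",amin=200)
A=cloud("",d,C); b=A[(abs(A[...,0]-.565)<.02)&(abs(A[...,1]-.035)<.05)&(A[...,2]<.2)]; print("flap z",np.percentile(b[:,2],[5,50,95]),len(b))
E
```

```text
t 26.9 pos [0.6038 0.0227 0.2697] rot [ 1.800e+02  1.000e-01 -1.746e+02] w 0.0503 F [ 0.5 -0.4 -1. ]
delta mm [145.6 359.2  69.7] rot [0.001 0.002 0.348]
[  21.   12.   -5.   -0.  -72. -105.]
side13 px [211. 193.] 54 c [423.6 356.7] wh [50.9 21.2] long yaw -12.4 z 0.0333
side13 px [291. 223.] 186 c [517.3  25.1] wh [188.7  10.9] long yaw -84.0 z 0.0349
side13 px [268. 245.] 52 c [391.4 -18.4] wh [29.4 26.3] long yaw -18.1 z 0.0344
flap z [0.1699103  0.17105706 0.17225804] 6975
```

Emit:
carry_out:
  deltas:
    - [0.7, [8, 20, 0], [0, 0, 0.03]]
    - [0.7, [23, 56, 0], [0, 0, 0.07]]
    - [0.7, [38, 93, 0], [0, 0, 0.11]]
    - [0.7, [53, 130, 0], [0, 0, 0.15]]
    - [0.7, [68, 168, 0], [0, 0, 0.19]]
    - [0.7, [83, 205, 10], [0, 0, 0.23]]
    - [0.7, [98, 242, 25], [0, 0, 0.27]]
    - [0.7, [113, 280, 40], [0, 0, 0.31]]
    - [0.7, [128, 317, 55], [0, 0, 0.345]]
    - [0.7, [140, 345, 66], [0, 0, 0.348]]
    - [0.7, [145, 358, 70], [0, 0, 0.348]]
    - [0.7, [145, 359, 70], [0, 0, 0.348]]

```text
time_s: 28.25
tcp_pos: [0.4239, 0.3667, 0.1968]
eef_rot: [-179.8, -0.1, 165.6]
contact_force: [-0.3, -0.1, 0.1]
gripper_width: 0.0612
gripper_force: 0.0
```

```bash
python3 - <<'E'
from h import *
snap("wrist","w14"); carts("w14",amin=200)
go([.425,.3665,.014],165.5); print(r.get_state()["joints"].round(0))
E
```

```text
w14 px [327. 182.] 1402 c [425.  368.1] wh [59.2 23.3] long yaw -12.4 z 0.0349
w14 px [ 44. 235.] 239 c [411.7  72.2] wh [35.2 16.1] long yaw 15.3 z 0.0306
t 28.3 pos [0.4247 0.3662 0.1976] rot [-179.9   -0.   165.6] w 0.0612 F [0.1 0.1 0.1]
delta mm [ -0.3   0.8 183.6] rot [-0.002 -0.     0.002]
[  61.   11.  -16.    0.  -63. -165.]
```

Emit:
carry_out:
  deltas:
    - [0.7, [0, 0, 40], [0, 0, -0.02]]
    - [0.7, [0, -1, 80], [0, 0, -0.02]]
    - [0.7, [0, -1, 120], [0, 0, -0.02]]
    - [0.7, [0, -1, 155], [0, 0, -0.02]]
    - [0.7, [0, -1, 175], [0, 0, -0.02]]
    - [0.7, [0, -1, 183], [0, 0, -0.02]]
    - [0, [0, -1, 183], [0, 0, -0.02]]
    - [0, [0, -1, 183], [0, 0, -0.02]]
    - [0, [0, -1, 183], [0, 0, -0.02]]
    - [0, [0, -1, 183], [0, 0, -0.02]]
    - [0, [0, -1, 183], [0, 0, -0.02]]
    - [0, [0, -1, 183], [0, 0, -0.02]]

```text
time_s: 29.5
tcp_pos: [0.4253, 0.366, 0.0165]
eef_rot: [179.9, 0.0, 166.7]
contact_force: [-0.3, 1.4, 3.8]
gripper_width: 0.0237
gripper_force: 30.0
```

Emit:
carry_out:
  deltas:
    - [0, [0, 0, 0], [0, 0, 0]]
    - [0, [0, 0, 0], [0, 0, 0]]
    - [0, [0, 0, 0], [0, 0, 0]]
    - [0, [0, 0, -10], [0, 0, 0]]
    - [0, [0, 0, -30], [0, 0, 0]]
    - [0, [0, 0, -70], [0, 0, 0]]
    - [0, [0, 0, -120], [0, 0, 0]]
    - [0, [0, 0, -170], [0, 0, 0]]
    - [0, [0, 0, -220], [0, 0, 0]]
    - [0, [0, 0, -240], [0, 0, 0]]
    - [0, [0, 0, -240], [0, 0, 0]]

```text
time_s: 30.6
tcp_pos: [0.4256, 0.3661, 0.2601]
eef_rot: [179.6, 0.1, 166.7]
contact_force: [0.5, -0.9, -1.4]
gripper_width: 0.0238
gripper_force: 30.0
```

```bash
python3 - <<'E'
from h import *
go([.603,.0236,.26],-174.5)
E
```

```text
t 30.6 pos [0.4256 0.3661 0.2601] rot [1.796e+02 1.000e-01 1.667e+02] w 0.0238 F [ 0.5 -0.9 -1.4]
delta mm [-251.7 -292.3   -1.1] rot [ 0.006  0.003 -0.329]
```

Emit:
carry_out:
  deltas:
    - [0, [-15, -17, 0], [0, 0, -0.03]]
    - [0, [-42, -49, -3], [0, 0, -0.07]]
    - [0, [-68, -79, -3], [0, 0, -0.11]]
    - [0, [-94, -109, -3], [0, 0, -0.15]]
    - [0, [-120, -139, -3], [0, 0, -0.19]]
    - [0, [-146, -170, -3], [0, 0, -0.23]]
    - [0, [-172, -200, -3], [0, 0, -0.27]]
    - [0, [-198, -230, -3], [0, 0, -0.31]]
    - [0, [-224, -260, -3], [0, 0, -0.329]]
    - [0, [-243, -282, -3], [0, 0, -0.329]]
    - [0, [-252, -292, -3], [0, 0, -0.329]]
    - [0, [-252, -292, -3], [0, 0, -0.329]]

```text
time_s: 31.8
tcp_pos: [0.6023, 0.0214, 0.2572]
eef_rot: [-180.0, -0.1, -174.7]
contact_force: [-0.1, 0.5, -1.9]
gripper_width: 0.0239
gripper_force: 30.0
```

```bash
python3 - <<'E'
from h import *
go([.603,.0236,.118],-174.5)
E
```

```text
t 31.8 pos [0.6023 0.0214 0.2572] rot [-1.800e+02 -1.000e-01 -1.747e+02] w 0.0239 F [-0.1  0.5 -1.9]
delta mm [ -1.3   2.2 139.2] rot [-0.    -0.003 -0.003]
```

Emit:
carry_out:
  deltas:
    - [0, [-1, 2, 10], [0, 0, 0]]
    - [0, [-1, 2, 30], [0, 0, 0]]
    - [0, [-1, 2, 50], [0, 0, 0]]
    - [0, [-1, 2, 70], [0, 0, 0]]
    - [0, [-1, 2, 85], [0, 0, 0]]
    - [0, [-1, 2, 100], [0, 0, 0]]
    - [0, [-1, 2, 115], [0, 0, 0]]
    - [0, [-1, 2, 130], [0, 0, 0]]
    - [0, [-1, 2, 138], [0, 0, 0]]
    - [0, [-1, 2, 139], [0, 0, 0]]

```text
time_s: 32.8
tcp_pos: [0.6023, 0.0258, 0.1182]
eef_rot: [-180.0, -0.1, -174.4]
contact_force: [-0.2, 0.6, -0.6]
gripper_width: 0.0238
gripper_force: 30.0
```

Emit:
carry_out:
  deltas:
    - [0.45, [0, 0, 0], [0, 0, 0]]
    - [0.45, [0, 0, 0], [0, 0, 0]]
    - [0.45, [0, 0, 0], [0, 0, 0]]
    - [0.45, [0, 0, 0], [0, 0, 0]]
    - [0.45, [0, 0, 0], [0, 0, 0]]
    - [0.45, [0, 0, 0], [0, 0, 0]]
    - [0.45, [0, 0, 0], [0, 0, 0]]
    - [0.45, [0, 0, 0], [0, 0, 0]]
    - [0.45, [0, 0, 0], [0, 0, 0]]

```text
time_s: 33.7
tcp_pos: [0.6033, 0.0249, 0.1195]
eef_rot: [-180.0, -0.0, -174.5]
contact_force: [-0.5, 0.0, 0.7]
gripper_width: 0.0393
gripper_force: 0.3
```

```bash
python3 - <<'E'
from h import *
go([.6047,.0236,.26],-174.5)
w,d,C=snap("wrist","w15"); A=cloud("",d,C)
for u,v in((320,260),(325,320),(300,325),(325,250),(295,325),(340,325)): print(w[v,u].tolist(),A[v,u].round(3))
E
```

```text
t 33.7 pos [0.6033 0.0249 0.1195] rot [-180.    -0.  -174.5] w 0.0393 F [-0.5  0.   0.7]
delta mm [  -1.2   -1.4 -140.5] rot [-0. -0. -0.]
[180, 178, 167] [0.642 0.025 0.045]
[178, 176, 165] [0.704 0.035 0.032]
[177, 176, 165] [0.713 0.014 0.029]
[146, 142, 134] [0.633 0.028 0.046]
[178, 176, 164] [0.715 0.01  0.026]
[179, 176, 166] [0.708 0.048 0.031]
```

Cartridge dropped clear. Retracting and moving aside for a full check.

Emit:
carry_out:
  deltas:
    - [0.45, [0, 0, -20], [0, 0, 0]]
    - [0.45, [0, 0, -45], [0, 0, 0]]
    - [0.45, [0, 0, -75], [0, 0, 0]]
    - [0.45, [0, 0, -110], [0, 0, 0]]
    - [0.45, [0, 0, -150], [0, 0, 0]]
    - [0.7, [0, 0, -200], [0, 0, 0]]
    - [0.7, [20, 20, -220], [0, 0, 0]]
    - [0.7, [50, 50, -220], [0, 0, 0]]
    - [0.7, [80, 90, -220], [0, 0, 0]]
    - [0.7, [100, 130, -220], [0, 0, 0]]
    - [0.7, [110, 170, -220], [0, 0, 0]]
    - [0.7, [110, 180, -220], [0, 0, 0]]

```text
time_s: 34.95
tcp_pos: [0.475, 0.1962, 0.3399]
eef_rot: [179.9, 0.0, -174.3]
contact_force: [-0.5, -1.6, -0.0]
gripper_width: 0.0614
gripper_force: 0.0
```

```bash
python3 - <<'E'
from h import *
go([.45,.2,.33],-174.5)
t,d,C=snap("top","top16"); A=cloud("",d,C); s,_,_=snap("side","side16"); carts("top16"); carts("side16")
snap("wrist","w16"); carts("w16",amin=200)
b=A[(abs(A[...,0]-.59)<.03)&(abs(A[...,1]-.035)<.05)&(A[...,2]<.2)]; print("flap z",np.percentile(b[:,2],[5,50,95]),len(b))
cv2.imwrite("pics/c16.png",np.hstack([t[70:300,130:530],s[120:350,200:560]])[:,:,::-1])
E
```

```text
t 35.0 pos [0.475  0.1962 0.3399] rot [ 179.9    0.  -174.3] w 0.0614 F [-0.5 -1.6 -0. ]
delta mm [24.5  6.2  9.9] rot [0.001 0.    0.003]
side16 px [292. 223.] 182 c [516.7  25.9] wh [188.6  11.2] long yaw -85.0 z 0.035
side16 px [268. 245.] 48 c [390.4 -15. ] wh [29.5 20.4] long yaw -19.2 z 0.0357
w16 px [222. 182.] 503 c [522.6  50. ] wh [219.1  85. ] long yaw 70.1 z 0.0377
flap z [0.1662684  0.17129462 0.17587419] 568
```

View pics/c16.png

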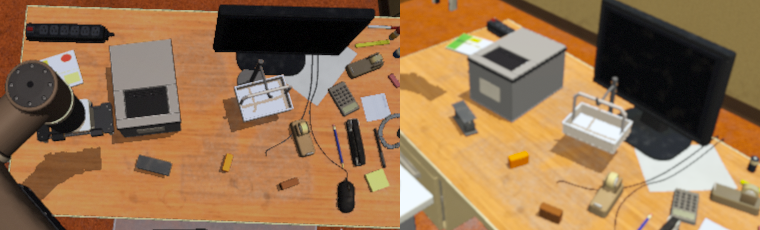

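```bash
python3 -c "
from h import *
print(r.close_job())"
```

```text
the job is handed in; nothing more can be done
None
```

The basket hangs on the hook, the three dark cartridges I found are inside the box with the flap closed again, and the other objects stayed where they were; the job was handed in at about 35 s, with no verdict returned.

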